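# Desk tools back on their outlines

### The job

The raffle is over and the desk has to be put in order: set the stapler, the whiteboard eraser and the two rolls of tape each on the pad whose dark outline has its shape and size, the right way up, covering the outline, with the stapler and the eraser lined up with theirs (either end may lead). Set each one down rather than dropping it, and leave the mug and the calculator where they stand.

Things in the scene. Friction and masses are not known exactly. Their poses are not given: they have to be found in the camera images.
- stapler: Grey and steel desk stapler standing on its base, loose, 0.13 to 0.25 kg. 120 long (its x) x 36 wide (its y) x 48 high; the base plate is 36 wide and 8 high, above it a steel magazine 18 wide, and from 26 to 48 mm a grey cover 116 long, 30 wide, which is what to grip, across y. Origin: centre of the underside; z up.
- eraser: Whiteboard eraser, white plastic back on grey felt, loose, 0.05 to 0.10 kg, lying felt down. A block 100 long (its x) x 48 wide (its y) x 32 high. Origin: centre of the underside; z up.
- tape_large: Large roll of beige tape on a cardboard core, loose, lying flat, 0.05 to 0.10 kg. Outside diameter 62, hole 38, 24 high. Origin: centre of the underside, on the axis; z up along the axis.
- tape_small: Small roll of beige tape on a cardboard core, loose, lying flat, 0.02 to 0.04 kg. Outside diameter 40, hole 25, 20 high. Origin: centre of the underside, on the axis; z up along the axis.
- pad_stapler: The stapler's pad. A fixed white foam mat 140 x 60 mm, 4 mm thick, flat on the desk; a dark rectangle 120 x 36, long and narrow is printed in its middle. Origin: centre of the mat's underside (the top is 4 mm above it, the outline's centre straight above); the rectangle's long side runs along its x.
- pad_eraser: The eraser's pad. A fixed white foam mat 120 x 68 mm, 4 mm thick, flat on the desk; a dark rectangle 100 x 48, short and broad is printed in its middle. Origin: centre of the mat's underside (the top is 4 mm above it, the outline's centre straight above); the rectangle's long side runs along its x.
- pad_tape_large: The large roll's pad. A fixed white foam mat 84 x 84 mm, 4 mm thick, flat on the desk; a dark ring of outside diameter 62, hole 38 is printed in its middle. Origin: centre of the mat's underside (the top is 4 mm above it, the outline's centre straight above); its z is up, yaw does not matter.
- pad_tape_small: The small roll's pad. A fixed white foam mat 64 x 64 mm, 4 mm thick, flat on the desk; a dark ring of outside diameter 40, hole 25 is printed in its middle. Origin: centre of the mat's underside (the top is 4 mm above it, the outline's centre straight above); its z is up, yaw does not matter.
- mug: White ceramic mug, empty, loose, bystander, at the far right of the work: 80 across, 92 high, handle at its +y reaching about 35 mm beyond the wall. Origin: centre of the underside. Not to be moved.
- calculator: Grey pocket calculator, loose, bystander, lying at the far left of the work: 75 (its x) x 110 (its y) x 16 high. Origin: centre of the underside. Not to be moved.
Mind the look-alikes: they are no part of the job. What is shaped like the pad_tape_small but green or orange is not meant.

How it is judged:
By the outcome, as a careful person would: the job done as asked, in the order asked, and still so for the second after the job is handed in, with the robot touching nothing.
It also fails if it takes over 106 s, if anything falls off the work surface, if the arm or the gripper's body presses on something with over 40 N, if the wrist force passes 120 N, or if a joint passes its speed limit or range.

### The arm

A 7-joint arm with a two-finger parallel gripper is mounted at the origin on the work surface. World frame = base frame: x ahead of the robot, y to its left, z up, the work surface at z = 0. Lengths are in m, angles in rad, forces in N, time in s.
With the tool pointing down it reaches from about 0.425 to 0.8 m from the base axis. Payload 8.3 kg.
Tool frame: the origin (TCP) lies on the mounting face of the last link; the fingertips stand 173 mm ahead of it and the grasp point (between the pads) lies 155 mm ahead of it; z points along the fingers, y is the line along which they close (so a half turn about z gives the same grasp; the last joint's range is limited). The gripper opens to 85 mm and grips with 20 to 120 N. Pads are 22 mm wide; open, the fingers measure 114 mm over their backs; the gripper's body (76 mm by 85 mm) begins 54 mm behind the grasp point. The pads swing forward as they close: fully open they stand 13 mm farther back than shut.
Start: joints at [1.274, 0.383, 0.016, 1.37, -0.006, 1.388, -0.046], TCP at [0.145, -0.608, 0.405] pointing down, gripper open.
Joint ranges: [-2.95, 2.95], [-0.25, 2.06], [-1.52, 1.56], [0.18, 2.33], [-1.44, 4.58], [0.02, 2.06], [-3.01, 3.01]. Speed limits (rad/s): [2.39, 2.39, 3.01, 3.01, 3.14, 3.14, 3.14].

### API

Orientations are given as a rotation vector (axis times angle).
In Python, from cell import * gives the robot as it stands. The module is installed in compiled form; this text tells all that it offers.
- The arm moves only by the shell command python3 -m creep 'ROWS' [OPENING] [FORCE]. ROWS is JSON, a list of rows, each a list of 6 numbers: the shift along the tool's x, y, z in m, then the turn, a rotation vector about the tool's x, y, z in degrees. In form: [[dx, dy, dz, rx, ry, rz], ...]. A call has exactly 8 rows; each row shifts and turns the commanded pose from where the row before left it, along the tool's axes as they then stand; what a row does not reach is not made up. A row lasts 1/12 s, in which the tool goes at most 41.7 mm and 7.16 degrees, less where a joint would pass 70% of its speed; a pose out of reach is approached as far as the arm can. A call is refused whole if a number of a shift passes 0.0417 or a number of a turn 7.16, either way. A call with a gripper value outside its range is refused whole. OPENING is the closure, from 0 (fully open) to 1 (shut), set as the call begins (- or left out, the last holds). The fingers move at their own pace and stop on an object; FORCE is the grip in N (left out, the last holds). Time passes only in rows, so rows that do not move let the fingers close, or fill a call up. It gives the time, the measured TCP pose, the force, the opening and the grip force at its end, in the units of the state.
- read_state(): the state, without advancing time (a new reading comes with each control period).
- get_image(name): name is "scene" or "top" or "wrist"; returns the picture (480x640x3 uint8, blue, green, red); there is no depth.
- camera_params(name): a dict with "vertical_fov" (degrees; the focal length in pixels is half the picture's height over the tangent of half this angle, whatever the lens; pixels are square), "cx", "cy" (the principal point, pixels), "pose" (4x4, takes a point from camera to world coordinates); the wrist camera has in their place "tool_from_camera" (4x4, takes a point from camera to tool coordinates, whose origin is the TCP and whose axes are the flange's). Camera axes: x right, y up, looking along -z (the intrinsics and any distortion apply to the point x, -y, -z); pixel columns grow to the right and rows downward; lengths in m; the calibration is good to about 2 mm. A picture is of the moment at which its call begins: read the wrist's pose just before it. camera_params takes no time and is no camera call.
- finish_job(): hands the job in; it is judged then, once.
The state is a dict: "t": time; "joint_pos": joint angles; "qvel": joint speeds; "joint_torque": joint torques, N m; "tool_pos": TCP position; "eef_rot": TCP orientation; "wrist_force": force on the tool from outside, world axes, zero at the start; "wrist_torque": the same for the moment, N m; "gripper_width": finger opening in m; "finger_force": force on a finger pad.
Only numpy, scipy, OpenCV 4.12 (cv2) and the standard library are available. Lean on these libraries where they do the work, as an engineer would, in place of code of your own. Each camera call takes 0.05 s, during which the arm holds its last target. There are 200 camera calls.

## Working session

There is one attempt and no reset: what is moved stays moved. The work goes in short steps, Python scripts to look and compute and a shell command to move; the robot and the scene stay as the last step left them, time stands still between calls to the robot, and variables do not carry over. Pictures are saved under pics/ and viewed, at most 14 in all, crops included, and the job is handed in when it is done.

```bash
mkdir -p pics; python3 - <<'E'
from cell import *
import cv2
print(read_state())
for n in("top","scene","wrist"):
    p=camera_params(n);print(n,p)
    cv2.imwrite(f"pics/{n}0.png",get_image(n))
E
```

```text
{'t': 0.0, 'joint_pos': array([ 1.27410693,  0.38424866,  0.01636401,  1.37116308, -0.0063054 ,
        1.38820847, -0.04651477]), 'qvel': array([ 8.37355797e-05, -8.35209700e-04, -5.57696786e-04, -2.51542093e-04,
        4.42497054e-04, -9.58598318e-04, -6.14925661e-05]), 'joint_torque': array([ 2.43266813e-04, -6.27599216e+01,  8.43872577e-01, -3.71817183e+01,
        1.64288323e-02,  1.40295352e-02, -1.24534077e-05]), 'tool_pos': array([ 0.1447989 , -0.60782358,  0.40366787]), 'eef_rot': array([-3.11819442e+00, -3.66260112e-01,  4.05535523e-04]), 'wrist_force': array([-0.39421014, -1.66218255, -0.20412604]), 'wrist_torque': array([-0.01784158,  0.06685422, -0.03096724]), 'finger_force': 0.0, 'gripper_width': 0.08567090674169085}
top {'vertical_fov': 54.421425743773604, 'cx': 322.4415121227815, 'cy': 235.27514706598814, 'pose': array([[ 0.00375711,  0.99429632, -0.10658665,  0.44632164],
       [-0.99998227,  0.00324315, -0.00499496,  0.05414592],
       [-0.00462079,  0.10660352,  0.99429087,  1.02952108],
       [ 0.        ,  0.        ,  0.        ,  1.        ]])}
scene {'vertical_fov': 52.79447729412175, 'cx': 311.05819963184865, 'cy': 241.18936070118434, 'pose': array([[-0.829403  , -0.45447071,  0.32488005,  0.89760782],
       [ 0.55860786, -0.68188688,  0.47221557,  0.60097292],
       [ 0.0069233 ,  0.57313756,  0.81942993,  0.9800684 ],
       [ 0.        ,  0.        ,  0.        ,  1.        ]])}
wrist {'vertical_fov': 59.41826658764672, 'cx': 319.82496989678197, 'cy': 234.4329668480267, 'tool_from_camera': array([[ 1.07438399e-03,  9.55987664e-01,  2.93404894e-01,
         7.44469962e-02],
       [ 9.99999421e-01, -1.00767397e-03, -3.78519546e-04,
         9.59766710e-04],
       [-6.62035441e-05,  2.93405130e-01, -9.55988193e-01,
         3.08246169e-02],
       [ 0.00000000e+00,  0.00000000e+00,  0.00000000e+00,
         1.00000000e+00]])}
```

View pics/top0.png

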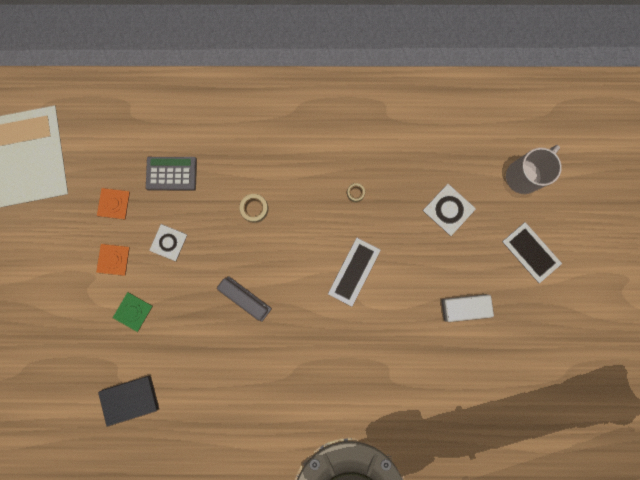

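View pics/scene0.png

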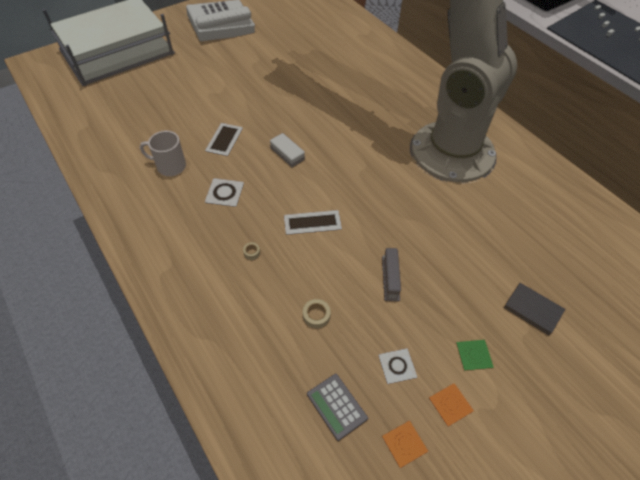

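The top view shows everything: stapler (244,299), eraser (468,308), large roll (253,208), small roll (356,192), pads at (354,271), (532,253), (450,209) and (168,242). The orange and green pads are decoys. The scene view agrees.

```bash
cat > h.py <<'E'
from cell import *
import cv2, numpy as np
from scipy.spatial.transform import Rotation as R
def cast(n,uv,z,st=None):
    p=camera_params(n)
    f=240/np.tan(np.radians(p["vertical_fov"]/2))
    if n=="wrist":
        T=np.eye(4);T[:3,:3]=R.from_rotvec(st["eef_rot"]).as_matrix();T[:3,3]=st["tool_pos"];T=T@p["tool_from_camera"]
    else:T=p["pose"]
    uv=np.atleast_2d(np.asarray(uv,float))
    d=np.c_[(uv[:,0]-p["cx"])/f,-(uv[:,1]-p["cy"])/f,-np.ones(len(uv))]@T[:3,:3].T
    c=T[:3,3]
    return (c+d*((z-c[2])/d[:,2])[:,None])[:,:2]
def blob(mask,uv=None):
    """contour nearest to uv (by centroid), with area>60"""
    cs,_=cv2.findContours(mask.astype(np.uint8)*255,cv2.RETR_EXTERNAL,cv2.CHAIN_APPROX_NONE)
    cs=[c for c in cs if cv2.contourArea(c)>60]
    return min(cs,key=lambda c:np.hypot(*(c.reshape(-1,2).mean(0)-uv)))
def rect(n,c,z,st=None):
    P=cast(n,c.reshape(-1,2),z,st)
    (cx,cy),(w,h),a=cv2.minAreaRect((P*1000).astype(np.float32))
    if w<h: w,h,a=h,w,a+90
    return np.round([cx,cy,w,h,(a+90)%180-90],1)
E
python3 - <<'E'
from h import *
im=cv2.imread("pics/top0.png");hsv=cv2.cvtColor(im,cv2.COLOR_BGR2HSV);H,S,V=cv2.split(hsv)
dark=(V<70);white=(S<50)&(V>140);grey=(S<60)&(V<125)
print(im[299,244],im[305,468],im[200,246],im[271,354],im[209,427],im[320,300])
for nm,m,uv,z in [("stapler",grey,(244,299),.048),("eraser",white,(468,308),.032),
 ("padS",dark,(354,271),.004),("padE",dark,(532,253),.004),("padL",dark,(450,209),.004),("padl",dark,(168,242),.004),
 ("matS",white,(354,271),.004),("matE",white,(532,253),.004),("matL",white,(450,209),.004),("matl",white,(168,242),.004),
 ("tapeL",(H>20)&(V>130)&(S>60),(253,208),.024),("tapes",(H>20)&(V>130)&(S>60),(356,192),.02)]:
    try: print(nm,rect("top",blob(m,uv),z), cv2.boundingRect(blob(m,uv)))
    except Exception as e: print(nm,e)
crop=np.hstack([cv2.resize(im[260:340,200:290],None,fx=4,fy=4,interpolation=cv2.INTER_NEAREST),cv2.resize(im[160:240,220:310],None,fx=4,fy=4,interpolation=cv2.INTER_NEAREST)])
cv2.imwrite("pics/c1.png",crop)
E
```

```text
[102 100 107] [182 187 189] [106 141 158] [49 55 60] [179 188 192] [ 85 118 151]
stapler [419.2 223.4 118.1  35.4  54. ] (217, 277, 54, 44)
eraser [ 399.7 -250.6   97.4   46.2  -83.7] (445, 295, 49, 27)
padS [477.6 -10.  114.9  31.3 -26.8] (337, 246, 35, 52)
padE [ 521.  -401.1   96.6   44.5   40.3] (511, 230, 43, 45)
padL [ 615.9 -221.5   57.8   53.9  -89.8] (436, 197, 27, 25)
padl [539.2 401.6  33.6  33.2   2.1] (160, 235, 16, 16)
matS [476.8  -9.8 139.6  60.2 -27.3] (328, 238, 52, 68)
matE [ 521.  -400.6  120.2   68.1   39.9] (503, 223, 59, 60)
matL [ 615.4 -221.3   84.2   84.1  -43. ] (423, 184, 52, 52)
matl [539.8 400.9  63.9  63.5 -21.5] (150, 224, 37, 37)
tapeL min() iterable argument is empty
tapes min() iterable argument is empty
```

View pics/c1.png

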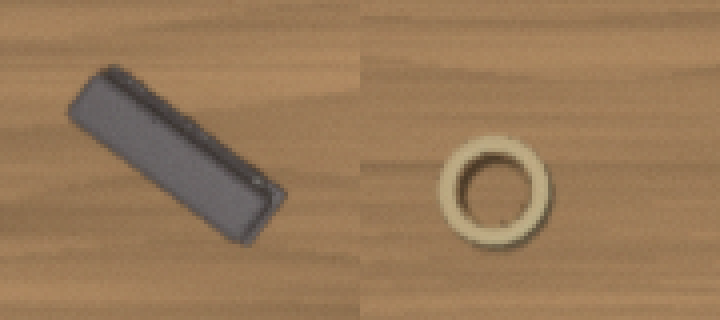

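The crop shows the stapler's bright cover, with a dark side strip on the upper right to exclude, and the beige ring of the large roll. The mats come out at exactly their given sizes, so the calibration is sound.

```bash
cat >> h.py <<'E'
def plan(x,y,z,yaw=None):
    "mm shift in tool axes now, turn (deg) about tool axes, shift in axes after the turn"
    st=read_state();Rt=R.from_rotvec(st["eef_rot"])
    M=Rt.as_matrix();cy=np.degrees(np.arctan2(M[1,0],M[0,0]))
    if yaw is None: yaw=cy
    a=np.radians(yaw)
    G=np.array([[np.cos(a),np.sin(a),0],[np.sin(a),-np.cos(a),0],[0,0,-1]])
    d=np.array([x,y,z])-st["tool_pos"]
    print("yaw",cy.round(1),"pos",st["tool_pos"].round(4),"now",(M.T@d*1000).round(1),"turn",np.degrees((Rt.inv()*R.from_matrix(G)).as_rotvec()).round(1),"after",(G.T@d*1000).round(1))
E
python3 - <<'E'
from h import *
im=cv2.imread("pics/top0.png");hsv=cv2.cvtColor(im,cv2.COLOR_BGR2HSV);H,S,V=cv2.split(hsv)
print(rect("top",blob((S<40)&(V>92),(244,299)),.048))
b,g,r=cv2.split(im.astype(int))
for uv,z in [((253,208),.024),((356,192),.02)]:
    m=(r-g<20)&(g-b>15); print(rect("top",blob(m,uv),z))
plan(.48,-.1,.35); plan(.45,.23,.35,54)
E
```

```text
[417.3 228.8 110.7  25.1  54. ]
[625.5 220.9  57.1  26.8 -49.3]
[604.4 199.2  58.8  31.4 -44. ]
yaw 13.4 pos [ 0.1448 -0.6079  0.4039] now [ 443.8 -416.3   54.5] turn [-0.1  0.  -0. ] after [ 443.8 -416.4   53.9]
yaw 13.4 pos [ 0.1448 -0.6079  0.4039] now [ 491.1 -744.3   55. ] turn [ -0.1  -0.  -40.6] after [ 857.2 -245.6   53.9]
```

```bash
python3 -m creep '[[0.0296,-0.0277,0.0036,0,0,0],[0.0296,-0.0277,0.0036,0,0,0],[0.0296,-0.0277,0.0036,0,0,0],[0.0296,-0.0277,0.0036,0,0,0],[0.0296,-0.0277,0.0036,0,0,0],[0.0296,-0.0277,0.0036,0,0,0],[0.0296,-0.0277,0.0036,0,0,0],[0.0296,-0.0277,0.0036,0,0,0]]' 0 40
python3 -m creep '[[0.0296,-0.0277,0.0036,0,0,0],[0.0296,-0.0277,0.0036,0,0,0],[0.0296,-0.0277,0.0036,0,0,0],[0.0296,-0.0277,0.0036,0,0,0],[0.0296,-0.0277,0.0036,0,0,0],[0.0296,-0.0277,0.0036,0,0,0],[0.0296,-0.0277,0.0036,0,0,0],[0,0,0,0,0,-6.8]]'
python3 -m creep '[[0,0,0,0,0,-6.8],[0,0,0,0,0,-6.8],[0,0,0,0,0,-6.8],[0,0,0,0,0,-6.8],[0,0,0,0,0,-6.8],[0.0277,-0.0242,0,0,0,0],[0.0277,-0.0242,0,0,0,0],[0.0277,-0.0242,0,0,0,0]]'
python3 -m creep '[[0.0277,-0.0242,0,0,0,0],[0.0277,-0.0242,0,0,0,0],[0.0277,-0.0242,0,0,0,0],[0.0277,-0.0242,0,0,0,0],[0.0277,-0.0242,0,0,0,0],[0.0277,-0.0242,0,0,0,0],[0,0,0,0,0,0],[0,0,0,0,0,0]]'
python3 - <<'E'
from h import *
st=read_state();im=get_image("wrist");cv2.imwrite("pics/w1.png",im);np.save("pics/w1.npy",np.r_[st["tool_pos"],st["eef_rot"]])
S=cv2.cvtColor(im,cv2.COLOR_BGR2HSV)
b,g,r=cv2.split(im.astype(int));m=(S[...,1]<45)&(S[...,2]>85)
cs,_=cv2.findContours(m.astype(np.uint8),0,1)
for c in cs:
    if cv2.contourArea(c)>1500: print(cv2.boundingRect(c),rect("wrist",c,.048,st))
plan(.418,.226,.35,54)
E
```

```text
t: 0.82
tool_pos: [0.3244, -0.3356, 0.3757]
eef_rot: [3.12, 0.366, -0.0]
wrist_force: [0.6, -1.2, 0.9]
gripper_width: 0.0852
finger_force: 0.0
t: 1.48
tool_pos: [0.4832, -0.0926, 0.3504]
eef_rot: [-3.089, -0.552, -0.003]
wrist_force: [-0.2, -0.0, 0.4]
gripper_width: 0.0859
finger_force: 0.0
t: 2.15
tool_pos: [0.4698, 0.0097, 0.3505]
eef_rot: [-2.798, -1.428, 0.0]
wrist_force: [1.3, 1.2, 0.3]
gripper_width: 0.0853
finger_force: 0.0
t: 2.82
tool_pos: [0.4486, 0.2312, 0.3506]
eef_rot: [-2.792, -1.438, 0.0]
wrist_force: [0.8, -0.6, -0.0]
gripper_width: 0.0855
finger_force: 0.0
yaw 54.3 pos [0.4493 0.2293 0.3505] now [-21.  -23.5   0.5] turn [-0.   0.   0.3] after [-21.1 -23.4   0.5]
```

View pics/w1.png

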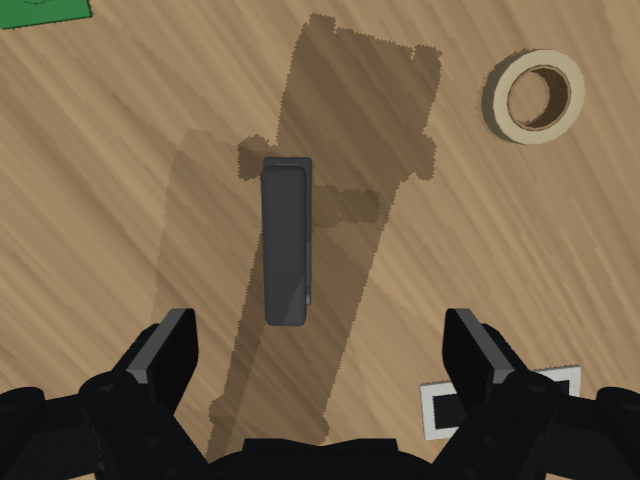

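Wrist view: the stapler is nearly aligned, with its cover's top face at corners (263,166), (307,166), (306,325) and (265,325). The large roll is at (540,97).

```bash
python3 - <<'E'
from h import *
v=np.load("pics/w1.npy");st={"tool_pos":v[:3],"eef_rot":v[3:]}
P=cast("wrist",[(262,166),(308,166),(306,325),(264,325)],.048,st)*1000
print(P.round(1),P.mean(0)); a=(P[0]+P[1]-P[2]-P[3])/2;print(np.hypot(*a),np.degrees(np.arctan2(a[1],a[0])),np.hypot(*(P[0]-P[1])))
im=cv2.imread("pics/w1.png");h=cv2.cvtColor(im,cv2.COLOR_BGR2HSV)
c=blob((h[...,1]<70)&(h[...,2]<110),(285,245));print(cv2.boundingRect(c),rect("wrist",c,.048,st))
b,g,r=cv2.split(im.astype(int))
c=blob((g-b>25)&(r-g<22)&(g>120),(540,97));print(cv2.boundingRect(c),rect("wrist",c,.024,st))
c=blob((r-g<25)&(g-b>15)&(g>100),(540,97));print(cv2.boundingRect(c),rect("wrist",c,.024,st))
print(im[60,520],im[130,530],im[60,450],im[240,285])
x,y=P.mean(0)/1000
plan(x,y,.192,54)
E
```

```text
[[439.7 282.6]
 [463.8 265.4]
 [395.4 173.4]
 [370.6 191. ]] [417.36002186 228.12541407]
114.68659619426593 53.18119013565141 29.616849869620236
(261, 157, 51, 169) [420.  229.7 120.7  33.2  53.8]
(493, 50, 93, 95) [613.5 210.2  60.7  59.8 -35.4]
(493, 48, 93, 99) [613.5 210.2  61.6  61.3  51.5]
[134 165 176] [60 81 90] [ 96 129 155] [58 56 56]
yaw 54.3 pos [0.4493 0.2293 0.3505] now [-19.6 -25.2 158.5] turn [-0.   0.   0.3] after [-19.8 -25.2 158.5]
```

```bash
python3 -m creep '[[-0.0198,-0.0252,0,0,0,0.6],[0,0,0,0,0,0],[0,0,0.035,0,0,0],[0,0,0.035,0,0,0],[0,0,0.035,0,0,0],[0,0,0.035,0,0,0],[0,0,0.0185,0,0,0],[0,0,0,0,0,0]]'
python3 -m creep '[[0,0,0,0,0,0],[0,0,0,0,0,0],[0,0,0,0,0,0],[0,0,0,0,0,0],[0,0,0,0,0,0],[0,0,0,0,0,0],[0,0,0,0,0,0],[0,0,0,0,0,0]]' 1 40
python3 - <<'E'
from h import *
plan(.4774,-.010,.33,153)
E
```

```text
t: 3.53
tool_pos: [0.4164, 0.2246, 0.1883]
eef_rot: [2.806, 1.413, -0.012]
wrist_force: [-1.5, -1.1, -0.3]
gripper_width: 0.0857
finger_force: 0.0
t: 4.2
tool_pos: [0.4182, 0.2278, 0.1937]
eef_rot: [2.804, 1.416, 0.004]
wrist_force: [-2.0, -1.7, 8.3]
gripper_width: 0.0296
finger_force: 40.4
yaw 53.6 pos [0.4182 0.2278 0.1937] now [-156.   189.  -136.3] turn [  0.2  -0.  -99.4] after [-160.7 -185.  -136.3]
```

```bash
python3 -m creep '[[0,0,-0.03,0,0,0],[0,0,-0.037,0,0,0],[0,0,-0.037,0,0,-7.1],[0,0,-0.032,0,0,-7.1],[0,0,0,0,0,-7.1],[0,0,0,0,0,-7.1],[0,0,0,0,0,-7.1],[0,0,0,0,0,-7.1]]'
python3 -m creep '[[0,0,0,0,0,-7.1],[0,0,0,0,0,-7.1],[0,0,0,0,0,-7.1],[0,0,0,0,0,-7.1],[0,0,0,0,0,-7.1],[0,0,0,0,0,-7.1],[0,0,0,0,0,-7.1],[0,0,0,0,0,-7.1]]'
python3 -m creep '[[-0.023,-0.0264,0,0,0,0],[-0.023,-0.0264,0,0,0,0],[-0.023,-0.0264,0,0,0,0],[-0.023,-0.0264,0,0,0,0],[-0.023,-0.0264,0,0,0,0],[-0.023,-0.0264,0,0,0,0],[-0.023,-0.0264,0,0,0,0],[0,0,0,0,0,0]]'
python3 -m creep '[[0,0,0,0,0,0],[0,0,0,0,0,0],[0,0,0,0,0,0],[0,0,0,0,0,0],[0,0,0,0,0,0],[0,0,0,0,0,0],[0,0,0,0,0,0],[0,0,0,0,0,0]]'
python3 - <<'E'
from h import *
st=read_state();im=get_image("wrist");cv2.imwrite("pics/w2.png",im);np.save("pics/w2.npy",np.r_[st["tool_pos"],st["eef_rot"]])
h=cv2.cvtColor(im,cv2.COLOR_BGR2HSV)
for c in cv2.findContours(((h[...,1]<50)&(h[...,2]>130)).astype(np.uint8),0,1)[0]:
    if cv2.contourArea(c)>800: print(cv2.boundingRect(c),rect("wrist",c,.004,st))
plan(.4774,-.010,.1975,153)
E
```

```text
t: 4.87
tool_pos: [0.4174, 0.2273, 0.3288]
eef_rot: [2.09, 2.344, 0.001]
wrist_force: [-0.9, 0.3, -3.6]
gripper_width: 0.0297
finger_force: 40.9
t: 5.53
tool_pos: [0.4174, 0.2273, 0.3285]
eef_rot: [0.724, 3.056, -0.001]
wrist_force: [-0.7, 0.2, -2.4]
gripper_width: 0.0295
finger_force: 40.9
t: 6.2
tool_pos: [0.4782, -0.0185, 0.328]
eef_rot: [0.75, 3.05, -0.005]
wrist_force: [-0.0, -0.4, -2.9]
gripper_width: 0.0293
finger_force: 41.1
t: 6.87
tool_pos: [0.4772, -0.0101, 0.3283]
eef_rot: [0.733, 3.055, -0.0]
wrist_force: [-0.1, -0.6, -2.7]
gripper_width: 0.0293
finger_force: 41.1
(0, 233, 30, 57) [ 408.5 -231.8   45.6   21.1  -39.6]
(274, 111, 89, 41) [424.8  14.1  58.9  26.4  63.1]
yaw 153.0 pos [ 0.4772 -0.0102  0.3282] now [-1.000e-01  3.000e-01  1.307e+02] turn [0. 0. 0.] after [-1.000e-01  3.000e-01  1.307e+02]
```

View pics/w2.png

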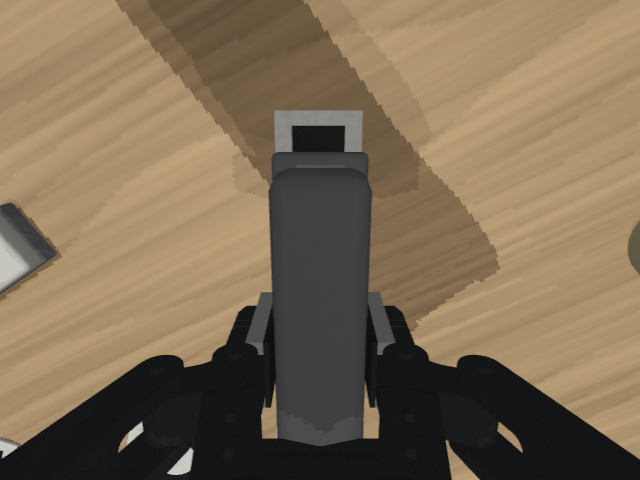

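The stapler hangs straight over its pad. The mat edge is at row 111, the dark end at row 126 (columns 292–345), and the stapler's base end at row 153.

```bash
python3 - <<'E'
from h import *
v=np.load("pics/w2.npy");st={"tool_pos":v[:3],"eef_rot":v[3:]}
u=np.array([np.cos(np.radians(153)),np.sin(np.radians(153))]);w=np.array([u[1],-u[0]])
def loc(uv,z):
    d=cast("wrist",uv,z,st)-v[:2]; return (np.c_[d@u,d@w]*1000).round(1)
print("mat corners",loc([(274,111),(363,111)],.004),"dark",loc([(292,126),(345,126)],.004))
print("base end",loc([(272,153),(368,153)],.1425),"cover", loc([(275,172),(366,172)],.182))
E
```

```text
mat corners [[ 70.8 -31.7]
 [ 70.9  27.9]] dark [[ 61.1 -19.8]
 [ 61.1  16. ]]
base end [[ 58.1 -18.5]
 [ 58.2  16.4]] cover [[ 57.3 -13.4]
 [ 57.3  11.6]]
```

```bash
python3 -m creep '[[0.0025,-0.001,0,0,0,0],[0,0,0.03,0,0,0],[0,0,0.03,0,0,0],[0,0,0.03,0,0,0],[0,0,0.03,0,0,0],[0,0,0,0,0,0],[0,0,0,0,0,0],[0,0,0,0,0,0]]'
python3 -m creep '[[0,0,0.003,0,0,0],[0,0,0.003,0,0,0],[0,0,0.002,0,0,0],[0,0,0.001,0,0,0],[0,0,0,0,0,0],[0,0,0,0,0,0],[0,0,0,0,0,0],[0,0,0,0,0,0]]'
```

```text
t: 7.58
tool_pos: [0.4752, -0.0098, 0.2098]
eef_rot: [0.733, 3.054, 0.001]
wrist_force: [0.9, 1.2, -1.2]
gripper_width: 0.0291
finger_force: 41.0
t: 8.25
tool_pos: [0.4746, -0.0101, 0.1993]
eef_rot: [0.733, 3.055, 0.0]
wrist_force: [-0.4, 0.7, -2.1]
gripper_width: 0.029
finger_force: 41.0
```

```bash
python3 -m creep '[[0,0,0.0005,0,0,0],[0,0,0.0005,0,0,0],[0,0,0.0005,0,0,0],[0,0,0,0,0,0],[0,0,0,0,0,0],[0,0,0,0,0,0],[0,0,0,0,0,0],[0,0,0,0,0,0]]'
python3 -m creep '[[0,0,0.0005,0,0,0],[0,0,0.0005,0,0,0],[0,0,0,0,0,0],[0,0,0,0,0,0],[0,0,0,0,0,0],[0,0,0,0,0,0],[0,0,0,0,0,0],[0,0,0,0,0,0]]'
```

```text
t: 8.92
tool_pos: [0.4745, -0.0101, 0.1978]
eef_rot: [0.733, 3.055, 0.0]
wrist_force: [-0.7, -0.5, 0.0]
gripper_width: 0.0295
finger_force: 41.3
t: 9.58
tool_pos: [0.4746, -0.0099, 0.1977]
eef_rot: [0.733, 3.055, -0.002]
wrist_force: [-7.6, -0.8, 16.1]
gripper_width: 0.0293
finger_force: 43.4
```

```bash
python3 -m creep '[[0,0,-0.0005,0,0,0],[0,0,0,0,0,0],[0,0,0,0,0,0],[0,0,0,0,0,0],[0,0,0,0,0,0],[0,0,0,0,0,0],[0,0,0,0,0,0],[0,0,0,0,0,0]]' 0
python3 -m creep '[[0,0,-0.03,0,0,0],[0,0,-0.04,0,0,0],[0,0,-0.04,0,0,0],[0,0,-0.04,0,0,0],[0,0,0,0,0,0],[0,0,0,0,0,0],[0,0,0,0,0,0],[0,0,0,0,0,0]]'
python3 - <<'E'
from h import *
st=read_state();im=get_image("wrist");cv2.imwrite("pics/w3.png",im);np.save("pics/w3.npy",np.r_[st["tool_pos"],st["eef_rot"]])
cv2.imwrite("pics/t3.png",get_image("top"))
plan(.43,-.25,.35,96.3)
E
```

```text
t: 10.25
tool_pos: [0.4745, -0.0101, 0.1972]
eef_rot: [-0.733, -3.055, -0.0]
wrist_force: [-0.4, -0.6, -0.1]
gripper_width: 0.0853
finger_force: 0.0
t: 10.92
tool_pos: [0.474, -0.0104, 0.346]
eef_rot: [-0.733, -3.053, 0.0]
wrist_force: [0.3, -0.6, 0.1]
gripper_width: 0.0856
finger_force: 0.0
yaw 153.0 pos [ 0.4741 -0.0102  0.346 ] now [ -69.5 -233.7   -4.1] turn [-0.1 -0.1 56.7] after [-233.5  -70.1   -4. ]
```

View pics/w3.png

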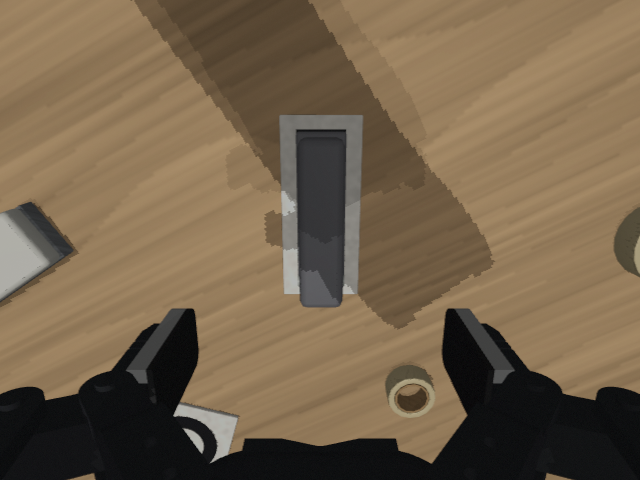

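The stapler stands on the mat: cover rows 138–307, columns 298–345; mat corners (280,115), (363,115), (357,294) and (284,294). I'll check this numerically.

```bash
python3 - <<'E'
from h import *
v=np.load("pics/w3.npy");st={"tool_pos":v[:3],"eef_rot":v[3:]}
u=np.array([np.cos(np.radians(153)),np.sin(np.radians(153))]);w=np.array([u[1],-u[0]])
def loc(uv,z):
    d=cast("wrist",uv,z,st)-v[:2]; return (np.c_[d@u,d@w]*1000).round(1).tolist()
print("mat",loc([(280,115),(363,115),(357,294),(284,294)],.004))
print("dark",loc([(297,129),(346,129)],.004),"base/cover")
print("cover",loc([(299,138),(344,138),(342,307),(300,307)],.052))
E
```

```text
mat [[68.5, -29.6], [68.6, 29.5], [-70.9, 29.0], [-70.9, -30.1]]
dark [[58.8, -17.6], [58.9, 17.6]] base/cover
cover [[56.0, -13.9], [56.0, 13.6], [-58.2, 14.2], [-58.2, -14.8]]
```

Stapler is within 0.2 mm of its pad's centre. On to the eraser.

```bash
python3 -m creep '[[-0.0116,-0.039,0,0,0,0],[-0.0116,-0.039,0,0,0,0],[-0.0116,-0.039,0,0,0,0],[-0.0116,-0.039,0,0,0,0],[-0.0116,-0.039,0,0,0,0],[-0.0116,-0.039,0,0,0,0],[0,0,0,0,0,7.1],[0,0,0,0,0,7.1]]'
python3 -m creep '[[0,0,0,0,0,7.1],[0,0,0,0,0,7.1],[0,0,0,0,0,7.1],[0,0,0,0,0,7.1],[0,0,0,0,0,7.1],[0,0,0,0,0,7.1],[0,0,0,0,0,0],[0,0,0,0,0,0]]'
python3 - <<'E'
from h import *
st=read_state();im=get_image("wrist");cv2.imwrite("pics/w4.png",im);np.save("pics/w4.npy",np.r_[st["tool_pos"],st["eef_rot"]])
h=cv2.cvtColor(im,cv2.COLOR_BGR2HSV)
for c in cv2.findContours(((h[...,1]<50)&(h[...,2]>110)).astype(np.uint8),0,1)[0]:
    if cv2.contourArea(c)>800: print(cv2.boundingRect(c),rect("wrist",c,.032,st))
plan(.3997,-.2506,.177,96.3)
E
```

```text
t: 11.68
tool_pos: [0.4288, -0.2535, 0.3456]
eef_rot: [-1.12, -2.932, -0.002]
wrist_force: [0.1, 0.9, 0.4]
gripper_width: 0.0852
finger_force: 0.0
t: 12.35
tool_pos: [0.4302, -0.25, 0.3464]
eef_rot: [-2.092, -2.342, -0.0]
wrist_force: [-0.3, -0.7, -0.4]
gripper_width: 0.0851
finger_force: 0.0
(323, 326, 135, 112) [ 509.5 -382.   108.6   62.1   40. ]
(237, 145, 72, 135) [ 397.7 -252.6   95.9   47.1  -83.5]
(488, 120, 152, 152) [ 595.6 -219.    76.6   76.5  -42.9]
yaw 96.5 pos [ 0.4302 -0.25    0.3466] now [  2.7 -30.3 169.6] turn [-0.  -0.1  0.2] after [  2.8 -30.4 169.6]
```

View pics/w4.png

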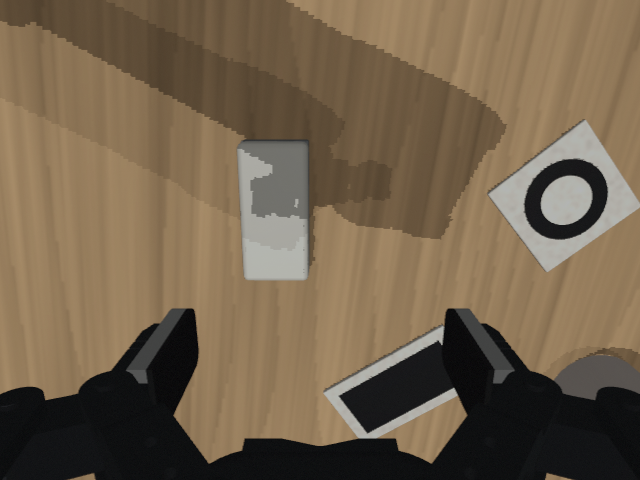

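```bash
python3 -m creep '[[0.0025,-0.0315,0,0,0,0],[0,0,0,0,0,0],[0,0,0.038,0,0,0],[0,0,0.038,0,0,0],[0,0,0.038,0,0,0],[0,0,0.038,0,0,0],[0,0,0.016,0,0,0],[0,0,0,0,0,0]]'
python3 -m creep '[[0,0,0,0,0,0],[0,0,0,0,0,0],[0,0,0,0,0,0],[0,0,0,0,0,0],[0,0,0,0,0,0],[0,0,0,0,0,0],[0,0,0,0,0,0],[0,0,0,0,0,0]]' 1 30
python3 - <<'E'
from h import *
plan(.521,-.401,.33,40)
E
```

```text
t: 13.07
tool_pos: [0.3968, -0.2501, 0.1753]
eef_rot: [-2.089, -2.336, 0.0]
wrist_force: [-0.1, 0.8, 0.4]
gripper_width: 0.0854
finger_force: 0.0
t: 13.73
tool_pos: [0.3995, -0.2516, 0.181]
eef_rot: [2.095, 2.336, -0.0]
wrist_force: [-1.9, -0.0, 8.2]
gripper_width: 0.0473
finger_force: 31.9
yaw 96.2 pos [ 0.3995 -0.2516  0.181 ] now [-162.1  104.9 -148.3] turn [ 0.2  0.1 56.2] after [  -3.   192.5 -149. ]
```

```bash
python3 -m creep '[[0,0,-0.03,0,0,0],[0,0,-0.04,0,0,0],[0,0,-0.04,0,0,7],[0,0,-0.04,0,0,7],[0,0,0,0,0,7],[0,0,0,0,0,7],[0,0,0,0,0,7],[0,0,0,0,0,7]]'
python3 -m creep '[[0,0,0,0,0,7],[0,0,0,0,0,7],[-0.0006,0.0385,0,0,0,0],[-0.0006,0.0385,0,0,0,0],[-0.0006,0.0385,0,0,0,0],[-0.0006,0.0385,0,0,0,0],[-0.0006,0.0385,0,0,0,0],[0,0,0,0,0,0]]'
python3 -m creep '[[0,0,0,0,0,0],[0,0,0,0,0,0],[0,0,0,0,0,0],[0,0,0,0,0,0],[0,0,0,0,0,0],[0,0,0,0,0,0],[0,0,0,0,0,0],[0,0,0,0,0,0]]'
python3 - <<'E'
from h import *
st=read_state();im=get_image("wrist");cv2.imwrite("pics/w5.png",im);np.save("pics/w5.npy",np.r_[st["tool_pos"],st["eef_rot"]])
plan(.521,-.401,.184,40)
E
```

```text
t: 14.4
tool_pos: [0.3986, -0.251, 0.3304]
eef_rot: [2.799, 1.422, 0.001]
wrist_force: [-0.0, -0.1, -1.0]
gripper_width: 0.0477
finger_force: 31.8
t: 15.07
tool_pos: [0.5221, -0.4059, 0.3266]
eef_rot: [-2.952, -1.073, -0.0]
wrist_force: [-1.9, 0.5, -3.1]
gripper_width: 0.0474
finger_force: 31.8
t: 15.73
tool_pos: [0.5205, -0.4, 0.3296]
eef_rot: [2.95, 1.079, 0.0]
wrist_force: [-1.4, 0.8, -0.1]
gripper_width: 0.0478
finger_force: 31.8
yaw 40.2 pos [ 0.5205 -0.4     0.3294] now [ -0.3   1.  145.4] turn [0.  0.  0.2] after [ -0.3   1.1 145.4]
```

View pics/w5.png

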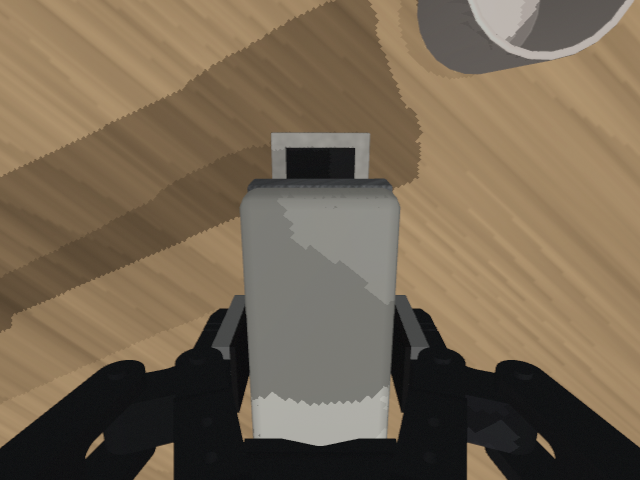

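The eraser hangs square over its pad. The mat edge is at row 133 (columns 272–370), the dark end at row 148 (columns 286–355), and the eraser's bottom end edge at row 180 (columns 248–391).

```bash
python3 - <<'E'
from h import *
v=np.load("pics/w5.npy");st={"tool_pos":v[:3],"eef_rot":v[3:]}
a=np.radians(40.2);u=np.array([np.cos(a),np.sin(a)]);w=np.array([u[1],-u[0]])
def loc(uv,z):
    d=cast("wrist",uv,z,st)-v[:2]; return (np.c_[d@u,d@w]*1000).round(1).tolist()
print("mat",loc([(271.5,133),(370,133)],.004),"dark",loc([(286,148),(355,148)],.004))
print("eraser low",loc([(248,180),(391,180)],.149),"top",loc([(241,198),(400,198)],.18))
E
```

```text
mat [[55.9, -32.1], [56.0, 35.1]] dark [[45.9, -22.4], [45.9, 25.2]]
eraser low [[48.5, -25.0], [48.5, 26.2]] top [[48.6, -22.0], [48.6, 23.8]]
```

```bash
python3 -m creep '[[-0.0026,0.0008,0,0,0,0],[0,0,0.035,0,0,0],[0,0,0.035,0,0,0],[0,0,0.035,0,0,0],[0,0,0.03,0,0,0],[0,0,0,0,0,0],[0,0,0,0,0,0],[0,0,0,0,0,0]]'
python3 - <<'E'
from h import *
st=read_state();im=get_image("wrist");cv2.imwrite("pics/w6.png",im);np.save("pics/w6.npy",np.r_[st["tool_pos"],st["eef_rot"]])
print(st["tool_pos"])
E
```

```text
t: 16.45
tool_pos: [0.5199, -0.4028, 0.1962]
eef_rot: [2.949, 1.079, 0.002]
wrist_force: [-0.3, 0.4, -0.9]
gripper_width: 0.0475
finger_force: 32.0
[ 0.51989103 -0.40280683  0.19623548]
```

View pics/w6.png

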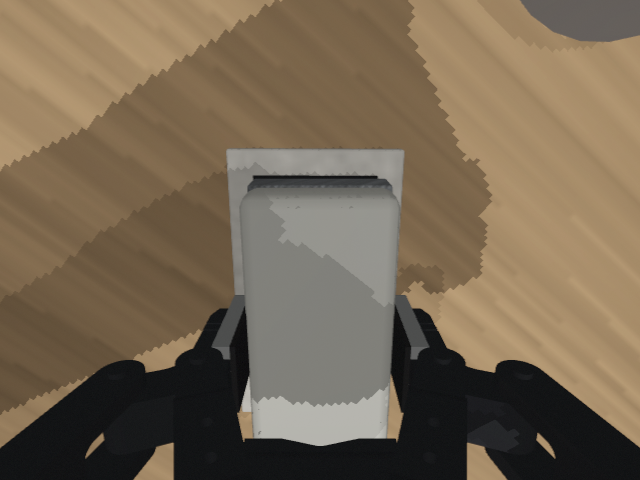

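Close up: the mat's far edge is at row 150, columns 227–404; the dark edge is at row 176, columns 253–378. The eraser's low edge is at row 180, columns 248–391, so it sits slightly to the right of the outline.

```bash
python3 - <<'E'
from h import *
v=np.load("pics/w6.npy");st={"tool_pos":v[:3],"eef_rot":v[3:]}
a=np.radians(40.2);u=np.array([np.cos(a),np.sin(a)]);w=np.array([u[1],-u[0]])
def loc(uv,z):
    d=cast("wrist",uv,z,st)-v[:2]; return (np.c_[d@u,d@w]*1000).round(1).tolist()
print("mat",loc([(227,150),(404,150)],.004),"dark",loc([(253,176),(378,176)],.004))
print("eraser low",loc([(248,180),(391,180)],.0155),loc([(248,180),(391,180)],.008),"top",loc([(241,198),(400,198)],.0475))
E
```

```text
mat [[58.1, -34.0], [58.1, 32.9]] dark [[48.2, -24.7], [48.2, 23.5]]
eraser low [[48.6, -24.7], [48.6, 26.6]] [[47.3, -26.0], [47.4, 27.9]] top [[48.9, -21.6], [48.9, 23.9]]
```

```bash
python3 -m creep '[[-0.001,-0.0016,0,0,0,0],[0,0,0.003,0,0,0],[0,0,0.003,0,0,0],[0,0,0.002,0,0,0],[0,0,0.001,0,0,0],[0,0,0.001,0,0,0],[0,0,0,0,0,0],[0,0,0,0,0,0]]'
python3 -m creep '[[0,0,0.0005,0,0,0],[0,0,0.0005,0,0,0],[0,0,0,0,0,0],[0,0,0,0,0,0],[0,0,0,0,0,0],[0,0,0,0,0,0],[0,0,0,0,0,0],[0,0,0,0,0,0]]'
```

```text
t: 17.17
tool_pos: [0.5173, -0.4017, 0.1851]
eef_rot: [-2.95, -1.08, 0.001]
wrist_force: [-4.3, 1.9, 7.6]
gripper_width: 0.0478
finger_force: 33.0
t: 17.83
tool_pos: [0.5173, -0.4017, 0.1851]
eef_rot: [2.95, 1.079, -0.001]
wrist_force: [-6.7, 4.1, 14.8]
gripper_width: 0.0469
finger_force: 33.9
```

Contact has been made. I'll release, lift and check.

```bash
python3 -m creep '[[0,0,-0.0005,0,0,0],[0,0,-0.0005,0,0,0],[0,0,0,0,0,0],[0,0,0,0,0,0],[0,0,0,0,0,0],[0,0,0,0,0,0],[0,0,0,0,0,0],[0,0,0,0,0,0]]' 0
python3 -m creep '[[0,0,-0.03,0,0,0],[0,0,-0.04,0,0,0],[0,0,-0.04,0,0,0],[0,0,-0.04,0,0,0],[0,0,-0.015,0,0,0],[0,0,0,0,0,0],[0,0,0,0,0,0],[0,0,0,0,0,0]]'
python3 - <<'E'
from h import *
st=read_state();im=get_image("wrist");cv2.imwrite("pics/w7.png",im);np.save("pics/w7.npy",np.r_[st["tool_pos"],st["eef_rot"]])
cv2.imwrite("pics/c7.png",cv2.resize(im[100:330,220:420],None,fx=2.6,fy=2.6))
plan(.6135,.2102,.35,None)
plan(.6135,-.05,.35,None)
E
```

```text
t: 18.5
tool_pos: [0.5174, -0.4018, 0.1841]
eef_rot: [-2.95, -1.08, -0.0]
wrist_force: [0.0, 0.5, 0.0]
gripper_width: 0.0855
finger_force: 0.0
t: 19.17
tool_pos: [0.5171, -0.4017, 0.3481]
eef_rot: [-2.949, -1.079, 0.002]
wrist_force: [0.2, -0.2, 0.1]
gripper_width: 0.0852
finger_force: 0.0
yaw 40.2 pos [ 0.517  -0.4017  0.3475] now [ 468.7 -405.1   -1.8] turn [-0.2  0.  -0. ] after [ 468.7 -405.1   -2.5]
yaw 40.2 pos [ 0.517  -0.4017  0.3475] now [ 300.8 -206.3   -2.2] turn [-0.2  0.  -0. ] after [ 300.8 -206.3   -2.5]
```

View pics/c7.png

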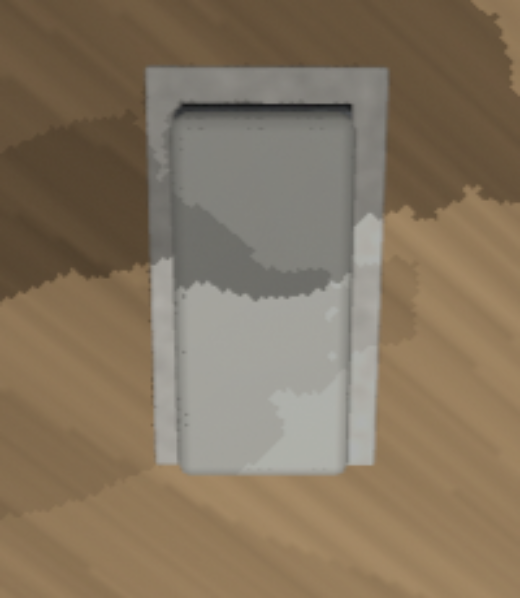

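The eraser is on its pad. In the crop the mat's corners are (147,68), (388,68), (374,464) and (157,464), and the eraser's top spans about x 173–355 and y 112–474.

```bash
python3 - <<'E'
from h import *
v=np.load("pics/w7.npy");st={"tool_pos":v[:3],"eef_rot":v[3:]}
a=np.radians(40.2);u=np.array([np.cos(a),np.sin(a)]);w=np.array([u[1],-u[0]])
def loc(uv,z):
    d=cast("wrist",np.array(uv)/2.6+[220,100],z,st)-v[:2]; return (np.c_[d@u,d@w]*1000).round(1).tolist()
print("mat",loc([(147,68),(388,68),(374,464),(157,464)],.004))
print("dark end",loc([(182,104),(352,104)],.004))
print("eraser",loc([(173,114),(355,114),(348,474),(179,474)],.034))
im=cv2.imread("pics/t3.png").astype(int);b,g,r=cv2.split(im)
t=read_state()
for uv,z in [((253,208),.024),((356,192),.02)]:
    x,y=uv;m=np.zeros(b.shape,bool);s=np.s_[y-25:y+25,x-25:x+25]
    m[s]=((g-b>20)&(r-g<25)&(g>100))[s]
    try:c=blob(m,uv);print(rect("top",c,z))
    except Exception as e:print(e,im[y-12:y-6,x].tolist())
E
```

```text
mat [[59.5, -31.1], [59.5, 35.8], [-59.3, 35.7], [-59.4, -31.4]]
dark end [[49.7, -21.5], [49.7, 26.1]]
eraser [[49.5, -21.8], [49.6, 24.5], [-49.6, 25.2], [-49.7, -22.3]]
[615.1 210.9  59.6  59.4 -40.2]
[ 6.515e+02 -1.300e+01  3.800e+01  3.740e+01 -1.000e-01]
```

Eraser is within 1 mm of centre. Now the large roll.

```bash
python3 -m creep '[[0.0293,-0.0253,0,0,0,0],[0.0293,-0.0253,0,0,0,0],[0.0293,-0.0253,0,0,0,0],[0.0293,-0.0253,0,0,0,0],[0.0293,-0.0253,0,0,0,0],[0.0293,-0.0253,0,0,0,0],[0.0293,-0.0253,0,0,0,0],[0.0293,-0.0253,0,0,0,0]]'
python3 -m creep '[[0.0293,-0.0253,0,0,0,0],[0.0293,-0.0253,0,0,0,0],[0.0293,-0.0253,0,0,0,0],[0.0293,-0.0253,0,0,0,0],[0.0293,-0.0253,0,0,0,0],[0.0293,-0.0253,0,0,0,0],[0.0293,-0.0253,0,0,0,0],[0.0293,-0.0253,0,0,0,0]]'
python3 -m creep '[[0,0,0,0,0,0],[0,0,0,0,0,0],[0,0,0,0,0,0],[0,0,0,0,0,0],[0,0,0,0,0,0],[0,0,0,0,0,0],[0,0,0,0,0,0],[0,0,0,0,0,0]]'
cat >> h.py <<'E'
def ring(z,tag):
    st=read_state();im=get_image("wrist");cv2.imwrite(f"pics/{tag}.png",im);np.save(f"pics/{tag}.npy",np.r_[st["tool_pos"],st["eef_rot"]])
    b,g,r=cv2.split(im.astype(int));m=((g-b>20)&(r-g<25)&(g>70)).astype(np.uint8)
    m=cv2.morphologyEx(m,cv2.MORPH_OPEN,np.ones((3,3)))
    for c in cv2.findContours(m,0,1)[0]:
        if cv2.contourArea(c)>800: print(cv2.boundingRect(c),rect("wrist",c,z,st))
E
python3 - <<'E'
from h import *
ring(.024,"w8"); plan(.6138,.2105,.176)
E
```

```text
t: 19.88
tool_pos: [0.5653, -0.0943, 0.3477]
eef_rot: [-2.949, -1.079, 0.003]
wrist_force: [0.4, -0.1, -0.9]
gripper_width: 0.0857
finger_force: 0.0
t: 20.55
tool_pos: [0.614, 0.2115, 0.3473]
eef_rot: [-2.95, -1.079, 0.004]
wrist_force: [0.8, -1.0, -0.3]
gripper_width: 0.0853
finger_force: 0.0
t: 21.22
tool_pos: [0.6143, 0.2092, 0.3494]
eef_rot: [2.951, 1.078, 0.0]
wrist_force: [0.2, 0.5, -0.0]
gripper_width: 0.0851
finger_force: 0.0
(533, 330, 52, 68) [641.5 -22.4  68.   39.   52.5]
(101, 0, 325, 457) [571.3 204.6 358.3 203.3  43.5]
yaw 40.2 pos [0.6143 0.2094 0.3494] now [  0.3  -1.2 173.4] turn [ 0. -0. -0.] after [  0.3  -1.2 173.4]
```

```bash
python3 - <<'E'
from h import *
v=np.load("pics/w8.npy");st={"tool_pos":v[:3],"eef_rot":v[3:]};im=cv2.imread("pics/w8.png")
b,g,r=cv2.split(im.astype(int))
for t in (16,19,22):
    m=((g-b>25)&(r-g<t)&(g>60)).astype(np.uint8);m=cv2.morphologyEx(m,cv2.MORPH_OPEN,np.ones((3,3)))
    c=blob(m,(310,230));print(cv2.boundingRect(c),rect("wrist",c,.024,st))
cv2.imwrite("pics/c8.png",im[100:340,180:440])
E
```

```text
(534, 331, 47, 42) [649.9 -10.7  37.7  36.5  50.5]
(534, 331, 48, 42) [650.1 -11.   38.   37.3  50.5]
(401, 142, 19, 16) [689.3 190.3  16.    3.9 -86.2]
```

View pics/c8.png

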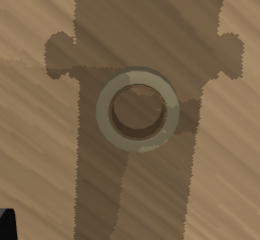

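The roll's ring spans x 96–180 and y 70–152 in the crop, so its image centre is about (318,211).

```bash
python3 - <<'E'
from h import *
v=np.load("pics/w8.npy");st={"tool_pos":v[:3],"eef_rot":v[3:]}
P=cast("wrist",[(318,211),(276,211),(360,211)],.024,st);print(P,np.hypot(*(P[1]-P[2])))
plan(*P[0],.178)
E
```

```text
[[0.61506012 0.21041215]
 [0.59554154 0.23352303]
 [0.63458195 0.18729743]] 0.06050586513628646
yaw 40.2 pos [0.6143 0.2094 0.3494] now [  1.2  -0.3 171.4] turn [ 0. -0. -0.] after [  1.2  -0.3 171.4]
```

```bash
python3 -m creep '[[0.001,-0.0003,0.035,0,0,0],[0,0,0.035,0,0,0],[0,0,0.035,0,0,0],[0,0,0.035,0,0,0],[0,0,0.024,0,0,0],[0,0,0.01,0,0,0],[0,0,0,0,0,0],[0,0,0,0,0,0]]'
python3 -m creep '[[0,0,0,0,0,0],[0,0,0,0,0,0],[0,0,0,0,0,0],[0,0,0,0,0,0],[0,0,0,0,0,0],[0,0,0,0,0,0],[0,0,0,0,0,0],[0,0,0,0,0,0]]' 1 25
python3 - <<'E'
from h import *
plan(.6155,-.2215,.33)
E
```

```text
t: 21.93
tool_pos: [0.6151, 0.2111, 0.1761]
eef_rot: [-2.95, -1.079, -0.001]
wrist_force: [-0.1, -0.4, 0.2]
gripper_width: 0.0856
finger_force: 0.0
t: 22.6
tool_pos: [0.6156, 0.2114, 0.1779]
eef_rot: [2.95, 1.079, 0.006]
wrist_force: [-1.1, -0.1, 5.4]
gripper_width: 0.0608
finger_force: 26.3
yaw 40.2 pos [0.6156 0.2114 0.1779] now [-278.9  330.8 -152.6] turn [ 0.1 -0.2 -0. ] after [-279.4  330.6 -152.1]
```

```bash
python3 -m creep '[[0,0,-0.03,0,0,0],[0,0,-0.04,0,0,0],[0,0,-0.04,0,0,0],[0,0,-0.04,0,0,0],[-0.0254,0.0301,0,0,0,0],[-0.0254,0.0301,0,0,0,0],[-0.0254,0.0301,0,0,0,0],[-0.0254,0.0301,0,0,0,0]]'
python3 -m creep '[[-0.0254,0.0301,0,0,0,0],[-0.0254,0.0301,0,0,0,0],[-0.0254,0.0301,0,0,0,0],[-0.0254,0.0301,0,0,0,0],[-0.0254,0.0301,0,0,0,0],[-0.0254,0.0301,0,0,0,0],[-0.0254,0.0301,0,0,0,0],[0,0,0,0,0,0]]'
python3 -m creep '[[0,0,0,0,0,0],[0,0,0,0,0,0],[0,0,0.03,0,0,0],[0,0,0.03,0,0,0],[0,0,0.03,0,0,0],[0,0,0,0,0,0],[0,0,0,0,0,0],[0,0,0,0,0,0]]'
python3 - <<'E'
from h import *
st=read_state();im=get_image("wrist");cv2.imwrite("pics/w9.png",im);np.save("pics/w9.npy",np.r_[st["tool_pos"],st["eef_rot"]])
plan(.6155,-.2215,.182)
E
```

```text
t: 23.27
tool_pos: [0.6146, 0.052, 0.3271]
eef_rot: [2.949, 1.08, 0.004]
wrist_force: [1.0, -1.0, -1.1]
gripper_width: 0.0605
finger_force: 28.0
t: 23.93
tool_pos: [0.6132, -0.2338, 0.3258]
eef_rot: [2.952, 1.058, -0.003]
wrist_force: [-1.0, -2.8, -1.7]
gripper_width: 0.0608
finger_force: 28.0
t: 24.6
tool_pos: [0.6161, -0.2212, 0.2376]
eef_rot: [2.948, 1.082, 0.004]
wrist_force: [1.1, 0.2, 0.3]
gripper_width: 0.0603
finger_force: 28.0
yaw 40.3 pos [ 0.6162 -0.2215  0.2382] now [-0.7 -0.7 56.1] turn [ 0.2 -0.1 -0. ] after [-0.5 -0.5 56.2]
```

View pics/w9.png

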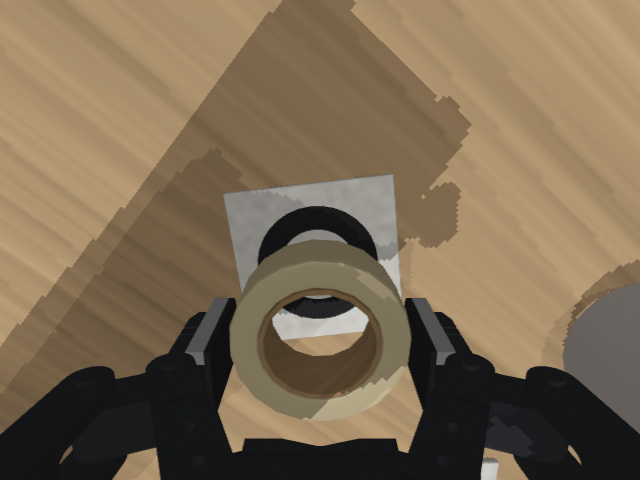

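The pad ring's outer edge spans columns 258–378, from row 206 to about row 318 (seen through the hole). The roll's top face spans columns 230–411, from about row 256 to row 420.

```bash
python3 - <<'E'
from h import *
v=np.load("pics/w9.npy");st={"tool_pos":v[:3],"eef_rot":v[3:]}
a=np.radians(40.2);u=np.array([np.cos(a),np.sin(a)]);w=np.array([u[1],-u[0]])
def loc(uv,z):
    d=cast("wrist",np.array(uv),z,st)-v[:2]; return (np.c_[d@u,d@w]*1000).round(1).tolist()
print("ring far/near/left/right",loc([(318,206),(318,318),(258,258),(378,258)],.004))
print("roll top",loc([(320,256),(320,420),(230,335),(411,335)],.0845))
print("roll bottom near cam",loc([(320,240)],.0605))
print("hole top",loc([(258,340),(382,340),(320,289),(320,398)],.0845))
E
```

```text
ring far/near/left/right [[27.0, 0.2], [-34.6, 0.3], [-0.4, -30.6], [-0.3, 31.0]]
roll top [[29.9, 0.9], [-31.4, 1.1], [2.3, -28.5], [2.4, 30.9]]
roll bottom near cam [[27.4, 1.0]]
hole top [[0.4, -19.4], [0.5, 21.4], [18.8, 1.0], [-22.2, 1.1]]
```

```bash
python3 -m creep '[[-0.0024,-0.0007,0.02,0,0,0],[0,0,0.02,0,0,0],[0,0,0.006,0,0,0],[0,0,0.003,0,0,0],[0,0,0.002,0,0,0],[0,0,0.001,0,0,0],[0,0,0,0,0,0],[0,0,0,0,0,0]]'
python3 -m creep '[[0,0,0.0005,0,0,0],[0,0,0.0005,0,0,0],[0,0,0.0005,0,0,0],[0,0,0,0,0,0],[0,0,0,0,0,0],[0,0,0,0,0,0],[0,0,0,0,0,0],[0,0,0,0,0,0]]'
```

```text
t: 25.32
tool_pos: [0.6132, -0.2234, 0.1843]
eef_rot: [2.949, 1.079, 0.002]
wrist_force: [0.4, 0.0, -0.8]
gripper_width: 0.0607
finger_force: 28.0
t: 25.98
tool_pos: [0.6128, -0.2235, 0.182]
eef_rot: [2.95, 1.079, 0.0]
wrist_force: [-1.3, -0.2, 3.8]
gripper_width: 0.0603
finger_force: 28.3
```

```bash
python3 -m creep '[[0,0,0,0,0,0],[0,0,0,0,0,0],[0,0,0,0,0,0],[0,0,0,0,0,0],[0,0,0,0,0,0],[0,0,0,0,0,0],[0,0,0,0,0,0],[0,0,0,0,0,0]]' 0
python3 -m creep '[[0,0,-0.03,0,0,0],[0,0,-0.04,0,0,0],[0,0,-0.04,0,0,0],[0,0,-0.04,0,0,0],[0,0,-0.015,0,0,0],[0,0,0,0,0,0],[0,0,0,0,0,0],[0,0,0,0,0,0]]'
python3 - <<'E'
from h import *
st=read_state();im=get_image("wrist");cv2.imwrite("pics/w10.png",im);np.save("pics/w10.npy",np.r_[st["tool_pos"],st["eef_rot"]])
h=cv2.cvtColor(im,cv2.COLOR_BGR2HSV)
b,g,r=cv2.split(im.astype(int))
bg=(h[...,1]>75)&(r-g>22)   # wood
m=((h[...,1]<45)&(h[...,2]>90)).astype(np.uint8);m=cv2.morphologyEx(m,cv2.MORPH_OPEN,np.ones((3,3)))
c=blob(m,(316,225));print("mat",cv2.boundingRect(c),rect("wrist",c,.004,st))
t=((g-b>18)&(r-g<20)&(g>60)).astype(np.uint8)
M=np.zeros_like(t);cv2.fillConvexPoly(M,cv2.convexHull(c),1);M=cv2.erode(M,np.ones((9,9)))
t=cv2.morphologyEx(t&M,cv2.MORPH_OPEN,np.ones((3,3)))
c=blob(t,(316,215));print("roll",cv2.boundingRect(c),rect("wrist",c,.028,st))
top=get_image("top");cv2.imwrite("pics/t10.png",top)
plan(.651,-.012,.35)
E
```

```text
t: 26.65
tool_pos: [0.6128, -0.2234, 0.1817]
eef_rot: [-2.95, -1.08, -0.0]
wrist_force: [0.3, 0.3, 0.1]
gripper_width: 0.0855
finger_force: 0.0
t: 27.32
tool_pos: [0.6124, -0.2235, 0.3457]
eef_rot: [-2.95, -1.079, 0.002]
wrist_force: [-0.6, -0.3, -0.1]
gripper_width: 0.0854
finger_force: 0.0
mat (296, 193, 49, 38) [ 610.  -226.2   36.5   29.   -49.7]Traceback (most recent call last):
  File "<stdin>", line 11, in <module>
  File "h.py", line 18, in blob
    return min(cs,key=lambda c:np.hypot(*(c.reshape(-1,2).mean(0)-uv)))
ValueError: min() iterable argument is empty
```

```bash
cat > chk.py <<'E'
from h import *
def chk(tag,zr):
    im=cv2.imread(f"pics/{tag}.png");v=np.load(f"pics/{tag}.npy");st={"tool_pos":v[:3],"eef_rot":v[3:]}
    h=cv2.cvtColor(im,cv2.COLOR_BGR2HSV);b,g,r=cv2.split(im.astype(int))
    m=((h[...,1]<42)&(h[...,2]>85)).astype(np.uint8);m=cv2.morphologyEx(m,cv2.MORPH_OPEN,np.ones((3,3)))
    m[300:]=0
    y,x=np.nonzero(m[:, 180:460]);x+=180
    c=np.c_[x,y].astype(np.int32)[:,None]
    print("mat",cv2.boundingRect(c),rect("wrist",c,.004,st))
    hull=np.zeros_like(m);cv2.fillConvexPoly(hull,cv2.convexHull(c),1);hull=cv2.erode(hull,np.ones((9,9)))
    t=((g-b>14)&(g>60)).astype(np.uint8)&hull;t=cv2.morphologyEx(t,cv2.MORPH_OPEN,np.ones((3,3)))
    c=max(cv2.findContours(t,0,1)[0],key=cv2.contourArea);print("roll",cv2.boundingRect(c),rect("wrist",c,zr,st))
    k=cv2.findContours(((h[...,2]<50)&(hull>0)).astype(np.uint8),0,1)[0];print("dark areas",[(cv2.contourArea(q),cv2.boundingRect(q)) for q in k if cv2.contourArea(q)>15])
E
python3 - <<'E'
from chk import *
chk("w10",.028)
top=get_image("top");cv2.imwrite("pics/t10.png",top)
plan(.651,-.012,.35)
E
```

```text
mat (257, 144, 122, 119) [ 613.5 -223.2   83.6   83.6   47.1]
roll (278, 171, 86, 85) [ 613.7 -223.2   60.5   60.1  -43. ]
dark areas [(96.5, (298, 213, 48, 22)), (248.0, (281, 166, 77, 34))]
yaw 40.2 pos [ 0.6123 -0.2235  0.3449] now [ 166.  -136.6   -5. ] turn [-0.1  0.1 -0. ] after [ 166.  -136.6   -5.1]
```

Large roll is centred within 0.3 mm. Now the small roll.

```bash
python3 -m creep '[[0.0277,-0.0228,0,0,0,0],[0.0277,-0.0228,0,0,0,0],[0.0277,-0.0228,0,0,0,0],[0.0277,-0.0228,0,0,0,0],[0.0277,-0.0228,0,0,0,0],[0.0277,-0.0228,0,0,0,0],[0,0,0,0,0,0],[0,0,0,0,0,0]]'
python3 -m creep '[[0,0,0,0,0,0],[0,0,0,0,0,0],[0,0,0,0,0,0],[0,0,0,0,0,0],[0,0,0,0,0,0],[0,0,0,0,0,0],[0,0,0,0,0,0],[0,0,0,0,0,0]]'
python3 - <<'E'
from h import *
st=read_state();im=get_image("wrist");cv2.imwrite("pics/w11.png",im);np.save("pics/w11.npy",np.r_[st["tool_pos"],st["eef_rot"]])
b,g,r=cv2.split(im.astype(int));print(st["tool_pos"])
s=np.s_[140:290,240:400]
q=((r-g)/(g-b+1e-6));ratio=(r-b)/(r+1.)
for t in (.28,.3,.33,.36):
    m=np.zeros(b.shape,np.uint8);m[s]=((r-g)*1.0/(r+1)<.1)[s]&(ratio<t)[s]&(r>50)[s]
    m=cv2.morphologyEx(m,cv2.MORPH_OPEN,np.ones((3,3)))
    for c in cv2.findContours(m,0,1)[0]:
        if cv2.contourArea(c)>400:print(t,cv2.boundingRect(c),rect("wrist",c,.02,st))
E
```

```text
t: 28.08
tool_pos: [0.6511, -0.0078, 0.3454]
eef_rot: [-2.945, -1.088, 0.002]
wrist_force: [0.8, -1.3, -0.4]
gripper_width: 0.0853
finger_force: 0.0
t: 28.75
tool_pos: [0.6514, -0.0118, 0.3468]
eef_rot: [-2.95, -1.079, -0.0]
wrist_force: [-0.3, 0.6, 0.4]
gripper_width: 0.085
finger_force: 0.0
[ 0.65138843 -0.0117734   0.34680691]
0.3 (295, 191, 52, 51) [649.9 -14.8  37.5  37.2  40.2]
0.33 (295, 187, 53, 56) [650.9 -14.3  41.2  37.9  40.2]
0.36 (295, 187, 53, 56) [650.9 -14.3  41.2  37.9  40.2]
```

```bash
python3 -m creep '[[-0.0021,0.0011,0.035,0,0,0],[0,0,0.035,0,0,0],[0,0,0.035,0,0,0],[0,0,0.035,0,0,0],[0,0,0.024,0,0,0],[0,0,0.008,0,0,0],[0,0,0,0,0,0],[0,0,0,0,0,0]]'
python3 -m creep '[[0,0,0,0,0,0],[0,0,0,0,0,0],[0,0,0,0,0,0],[0,0,0,0,0,0],[0,0,0,0,0,0],[0,0,0,0,0,0],[0,0,0,0,0,0],[0,0,0,0,0,0]]' 1 20
python3 - <<'E'
from h import *
plan(.539,.400,.33)
plan(.539,.400,.33,90)
E
```

```text
t: 29.47
tool_pos: [0.651, -0.0136, 0.1758]
eef_rot: [-2.95, -1.08, -0.002]
wrist_force: [-0.4, 0.7, 0.2]
gripper_width: 0.0852
finger_force: 0.0
t: 30.13
tool_pos: [0.651, -0.0138, 0.1763]
eef_rot: [2.949, 1.079, 0.003]
wrist_force: [-1.6, -0.0, 6.2]
gripper_width: 0.0389
finger_force: 19.6
yaw 40.2 pos [ 0.651  -0.0138  0.1763] now [ 181.7 -388.1 -154.1] turn [ 0.1 -0.1 -0. ] after [ 181.5 -388.4 -153.7]
yaw 40.2 pos [ 0.651  -0.0138  0.1763] now [ 181.7 -388.1 -154.1] turn [  0.1  -0.  -49.8] after [ 413.8 -112.  -153.7]
```

```bash
python3 -m creep '[[0,0,-0.03,0,0,0],[0,0,-0.04,0,0,0],[0,0,-0.04,0,0,0],[0,0,-0.04,0,0,0],[0.0165,-0.0353,0,0,0,0],[0.0165,-0.0353,0,0,0,0],[0.0165,-0.0353,0,0,0,0],[0.0165,-0.0353,0,0,0,0]]'
python3 -m creep '[[0.0165,-0.0353,0,0,0,0],[0.0165,-0.0353,0,0,0,0],[0.0165,-0.0353,0,0,0,0],[0.0165,-0.0353,0,0,0,0],[0.0165,-0.0353,0,0,0,0],[0.0165,-0.0353,0,0,0,0],[0.0165,-0.0353,0,0,0,0],[0,0,0,0,0,0]]'
python3 -m creep '[[0,0,0,0,0,0],[0,0,0,0,0,0],[0,0,0.03,0,0,0],[0,0,0.03,0,0,0],[0,0,0.03,0,0,0],[0,0,0,0,0,0],[0,0,0,0,0,0],[0,0,0,0,0,0]]'
python3 - <<'E'
from h import *
st=read_state();im=get_image("wrist");cv2.imwrite("pics/w12.png",im);np.save("pics/w12.npy",np.r_[st["tool_pos"],st["eef_rot"]])
plan(.539,.400,.180)
E
```

```text
t: 30.8
tool_pos: [0.6091, 0.1379, 0.3257]
eef_rot: [2.95, 1.078, 0.002]
wrist_force: [0.7, -0.4, -1.0]
gripper_width: 0.0396
finger_force: 20.5
t: 31.47
tool_pos: [0.5321, 0.409, 0.3255]
eef_rot: [-2.937, -1.096, 0.001]
wrist_force: [-2.3, 1.5, -0.4]
gripper_width: 0.0394
finger_force: 20.5
t: 32.13
tool_pos: [0.5397, 0.3993, 0.2368]
eef_rot: [-2.951, -1.077, -0.003]
wrist_force: [0.7, 0.1, -0.6]
gripper_width: 0.0394
finger_force: 20.5
yaw 40.1 pos [0.5396 0.3998 0.2375] now [-0.6 -0.5 57.5] turn [ 0.  -0.2 -0. ] after [-0.4 -0.5 57.5]
```

View pics/w12.png

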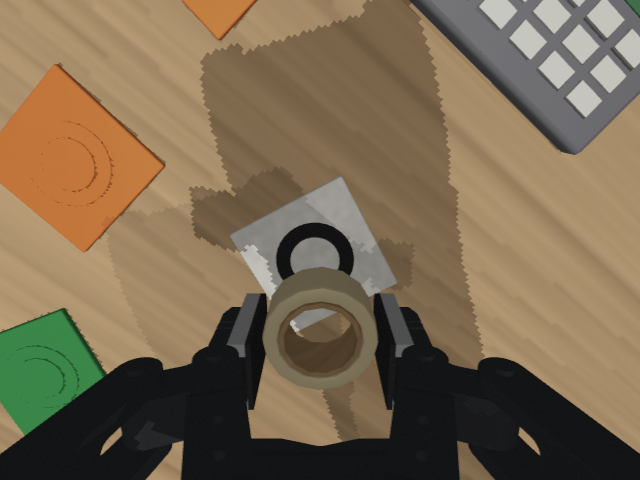

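The pad ring spans columns 276–354 with its top at row 223. The roll's top face spans columns 263–378 and rows 281–390.

```bash
python3 - <<'E'
from h import *
v=np.load("pics/w12.npy");st={"tool_pos":v[:3],"eef_rot":v[3:]}
a=np.radians(40.2);u=np.array([np.cos(a),np.sin(a)]);w=np.array([u[1],-u[0]])
def loc(uv,z):
    d=cast("wrist",np.array(uv),z,st)-v[:2]; return (np.c_[d@u,d@w]*1000).round(1).tolist()
print("ring far/left/right",loc([(315,223),(276,260),(354,260)],.004))
print("roll",loc([(320,281),(320,390),(263,333),(378,333)],.081))
h=cv2.cvtColor(cv2.imread("pics/w12.png"),cv2.COLOR_BGR2HSV)
m=((h[...,1]<45)&(h[...,2]>85)).astype(np.uint8);m[:170]=0;m[:,:225]=0;m[:,400:]=0;m[250:]=0
y,x=np.nonzero(cv2.morphologyEx(m,cv2.MORPH_OPEN,np.ones((3,3))))
i,j,k=y.argmin(),x.argmin(),x.argmax()
P=cast("wrist",[(x[i],y[i]),(232,235),(397,283)],.004,st)*1000;print(P,np.hypot(*(P[0]-P[1])),np.hypot(*(P[0]-P[2])))
d=((P[1]+P[2])/2/1000-v[:2])*1000;print("mat centre",d@u,d@w)
E
```

```text
ring far/left/right [[18.5, -1.6], [-1.1, -21.6], [-1.1, 18.3]]
roll [[20.4, 0.8], [-21.0, 0.8], [1.5, -18.3], [1.5, 20.2]]
[[578.24248123 418.69621484]
 [521.11461787 440.3205145 ]
 [555.48075137 359.01123901]] 61.083574778623344 63.87795149305496
mat centre -0.8119203568219963 -1.1888978991257788
```

```bash
python3 -m creep '[[-0.001,-0.0022,0.02,0,0,0],[0,0,0.02,0,0,0],[0,0,0.008,0,0,0],[0,0,0.004,0,0,0],[0,0,0.002,0,0,0],[0,0,0.001,0,0,0],[0,0,0,0,0,0],[0,0,0,0,0,0]]'
python3 -m creep '[[0,0,0.0005,0,0,0],[0,0,0.0005,0,0,0],[0,0,0.0005,0,0,0],[0,0,0,0,0,0],[0,0,0,0,0,0],[0,0,0,0,0,0],[0,0,0,0,0,0],[0,0,0,0,0,0]]'
```

```text
t: 32.85
tool_pos: [0.5366, 0.4012, 0.1809]
eef_rot: [-2.95, -1.079, -0.002]
wrist_force: [-0.2, -0.5, -0.2]
gripper_width: 0.0395
finger_force: 20.5
t: 33.52
tool_pos: [0.5366, 0.4013, 0.1803]
eef_rot: [-2.95, -1.079, -0.003]
wrist_force: [-2.7, -2.6, 9.8]
gripper_width: 0.0392
finger_force: 21.3
```

```bash
python3 -m creep '[[0,0,-0.0005,0,0,0],[0,0,0,0,0,0],[0,0,0,0,0,0],[0,0,0,0,0,0],[0,0,0,0,0,0],[0,0,0,0,0,0],[0,0,0,0,0,0],[0,0,0,0,0,0]]' 0
python3 -m creep '[[0,0,-0.03,0,0,0],[0,0,-0.04,0,0,0],[0,0,-0.04,0,0,0],[0,0,-0.04,0,0,0],[0,0,-0.015,0,0,0],[0,0,0,0,0,0],[0,0,0,0,0,0],[0,0,0,0,0,0]]'
python3 - <<'E'
from chk import *
st=read_state();im=get_image("wrist");cv2.imwrite("pics/w13.png",im);np.save("pics/w13.npy",np.r_[st["tool_pos"],st["eef_rot"]])
m=cv2.imread("pics/w13.png")
cv2.imwrite("pics/top13.png",get_image("top"))
try: chk("w13",.024)
except Exception as e: print(e)
c=np.hstack([cv2.resize(im[120:300,230:410],None,fx=2,fy=2),cv2.resize(cv2.imread("pics/top13.png")[100:360,90:610],(440,360)) ])
cv2.imwrite("pics/c13.png",c)
E
```

```text
t: 34.18
tool_pos: [0.5363, 0.4009, 0.1786]
eef_rot: [-2.95, -1.08, 0.0]
wrist_force: [-0.5, -0.4, 1.1]
gripper_width: 0.0858
finger_force: 0.0
t: 34.85
tool_pos: [0.5362, 0.4006, 0.3426]
eef_rot: [2.95, 1.079, -0.002]
wrist_force: [-0.6, -0.1, 0.6]
gripper_width: 0.0855
finger_force: 0.0
mat (264, 0, 196, 259) [599.6 404.7 206.3  83.3   4.2]
roll (281, 33, 170, 182) [597.9 408.1 111.4  70.    4.4]
dark areas [(37.5, (303, 212, 29, 14)), (90.0, (298, 181, 49, 25)), (150.5, (381, 28, 73, 72))]
```

View pics/c13.png

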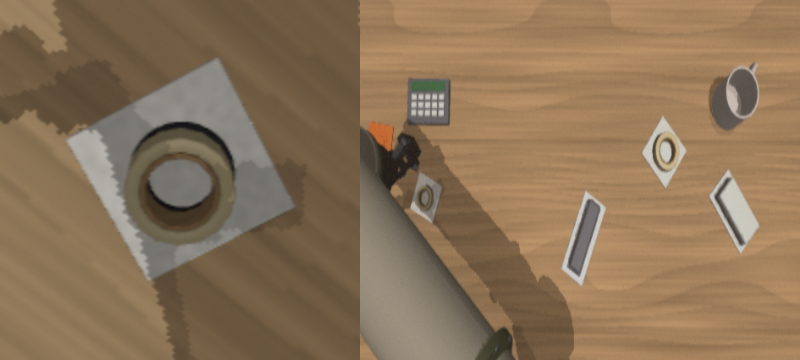

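The small roll is on its pad: in the crop the mat's corners are (218,58), (66,138), (152,281) and (295,208), and the roll spans x 125–235 with its bottom at y 243. The other items, the mug and the calculator look undisturbed.

```bash
python3 - <<'E'
from h import *
v=np.load("pics/w13.npy");st={"tool_pos":v[:3],"eef_rot":v[3:]}
a=np.radians(40.2);u=np.array([np.cos(a),np.sin(a)]);w=np.array([u[1],-u[0]])
def loc(uv,z):
    d=cast("wrist",np.array(uv)/2+[230,120],z,st)-v[:2]; return (np.c_[d@u,d@w]*1000).round(1)
M=loc([(218,58),(66,138),(152,281),(295,208)],.004);print("mat",M.tolist(),M.mean(0))
D=loc([(180,121),(234,170)],.004);print("dark far, right",D.tolist())
print("roll",loc([(125,190),(235,190),(180,243),(180,135)],.024).tolist())
im=cv2.imread("pics/w13.png");b,g,r=cv2.split(im.astype(int))
s=np.s_[170:250,285:355];m=np.zeros(b.shape,np.uint8);m[s]=((g-b>14)&(g>60))[s]
m=cv2.morphologyEx(m,cv2.MORPH_OPEN,np.ones((3,3)));c=max(cv2.findContours(m,0,1)[0],key=cv2.contourArea)
print(cv2.boundingRect(c));P=cast("wrist",c.reshape(-1,2),.024,st);(x,y),R_=cv2.minEnclosingCircle((P*1000).astype(np.float32));d=np.array([x,y])-v[:2]*1000;print(d@u,d@w,R_)
E
```

```text
mat [[43.5, 14.6], [14.2, -41.2], [-42.3, -9.9], [-12.6, 44.7]] [0.7  2.05]
dark far, right [[20.6, 1.0], [2.2, 21.2]]
roll [[-0.4, -18.4], [-0.4, 20.4], [-20.1, 1.0], [19.2, 0.9]]
(292, 185, 56, 57)
0.5977182481096057 0.6194564913332569 20.965694427490234
```

```bash
python3 -c "
from cell import *
print(finish_job())"
```

```text
the job is handed in; nothing more can be done
None
```

The job is handed in: stapler, eraser and both rolls were each set down, not dropped, on their own pads, each about 1 mm or less off centre by my measurements; the mug and calculator look undisturbed (about 35 s of the 106 s used; the hand-in returned no verdict).

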